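# Stack an outgoing order on the packing bench

## Robot

A 6-joint arm with a two-finger parallel gripper is mounted at the origin on the work surface. World frame = base frame: x ahead of the robot, y to its left, z up, the work surface at z = 0. Lengths are in m, angles in degrees, forces in N, time in s.
With the tool pointing down it reaches from about 0.25 to 0.725 m from the base axis. Payload 9.7 kg.
Tool frame: the origin (TCP) lies on the centre line of the jaws, within the pads' length; the fingertips stand 22 mm ahead of it and the grasp point (between the pads) lies 3 mm ahead of it; z points along the fingers, y is the direction in which the jaws open and shut (so a half turn about z gives the same grasp; the last joint's range is limited). The gripper opens to 85 mm and grips with 20 to 120 N. Pads are 22 mm wide; open, the fingers measure 114 mm over their backs; the gripper's body (76 mm by 85 mm) begins 54 mm behind the grasp point. The pads swing forward as they close: fully open they stand 13 mm farther back than shut.
Start: joints at [68.812, 4.979, 10.078, 95.1, 0, 90], TCP at [0.199, 0.513, 0.253] pointing down, gripper open.
Joint ranges: [-179.16, 179.16], [-48.56, 103.87], [-65.8, 70.77], [-126.05, 130.52], [-82.76, 87.17], [-180, 180]. Speed limits (degrees/s): [127.2, 127.2, 147.25, 180, 180, 180].

## Interface

Orientations are given as [roll, pitch, yaw] about the fixed x, y, z axes, in that order (R = Rz(yaw) Ry(pitch) Rx(roll)).
In Python, from workcell import get_obs, camera, camera_params, job_done gives the robot as it stands.
- The arm moves only by the tool servo_tool, never from a script. Its argument "steps" is a list of rows, each an object of numbers: "x", "y", "z": the shift along the world's x, y, z in mm; "yaw": the turn about the world's z in degrees. A call has 1 to 12 rows; each row is the pose to reach, as a shift and turn from the pose measured when the call began; what a row does not reach only later rows make up. A row lasts 1/8 s, in which the tool goes at most 62.5 mm and 10.7 degrees, less where a joint would pass 70% of its speed; a pose out of reach is approached as far as the arm can. A call with a gripper value outside its range is refused whole. "grip" is the finger opening in mm, from 0 to 85.4, set as the call begins (left out, the last holds). The fingers move at their own pace and stop on an object; "grip_force" is the grip in N (left out, the last holds). Time passes only in rows, so rows that repeat a pose let the fingers close. It gives the time, the measured TCP pose, the force and the opening at its end, in the units of the state.
- get_obs(): the state, without advancing time (a new reading comes with each control period).
- camera(name): name is "scene" or "side" or "wrist"; returns (picture, depth): 420x560x3 uint8, red, green, blue; 420x560 float32, m along the optical axis (not along the pixel's ray), 0 where there is no reading.
- camera_params(name): a dict with "intrinsics" (3x3 intrinsics, pixels), "rvec" (rotation vector, rad) and "tvec" (3), from world to camera coordinates, as OpenCV has them; the wrist camera has in their place "hand_eye" (4x4, takes a point from camera to tool coordinates, whose origin is the TCP and whose axes are the flange's). Camera axes: x right, y down, z forward; pixel columns grow to the right and rows downward; lengths in m; the calibration is good to about 2 mm. A picture is of the moment at which its call begins: read the wrist's pose just before it. camera_params takes no time and is no camera call.
- job_done(): hands the job in, once; it reports no verdict.
The state is a dict: "time": time; "q": joint angles; "qd": joint speeds; "joint_efforts": joint torques, N m; "ee_pos": TCP position; "tcp_rot": TCP orientation; "wrist_force": force on the tool from outside, world axes, zero at the start; "torque": the same for the moment, N m; "opening": finger opening in m.
Only numpy, scipy, OpenCV 4.12 (cv2) and the standard library are available. Lean on these libraries where they do the work, as an engineer would, in place of code of your own. Each camera call takes 0.05 s, during which the arm holds its last target.

## Task

Make up the outgoing order on the packing bench: stack the three grey lidded boxes in the flat aluminium tray, the largest at the bottom, the medium one on it and the smallest on top, each centred and with its long sides parallel to the tray's long sides; and stack the two round tins in the middle of the round black turntable, the wide one below and the narrow one centred on top. Leave the tape roll and the hand scanner where they are.

Things in the scene. Friction and masses are not known exactly. Their poses are not given: they have to be found in the camera images.
- box_large_center (a point): The largest of three closed, rigid grey plastic parts boxes with black-edged lids, small yellow latches and a blank white label on both short ends; 120 mm long, 64 mm wide, 48 mm high, flat top and bottom, parallel sides, stands loose on the bench. Point: its centre, half-way up. Axes: x along its length, y across its width, z up
- box_medium_center (a point): The medium one of three closed, rigid grey plastic parts boxes with black-edged lids, small yellow latches and a blank white label on both short ends; 94 mm long, 54 mm wide, 44 mm high, flat top and bottom, parallel sides, stands loose on the bench. Point: its centre, half-way up. Axes: x along its length, y across its width, z up
- box_small_center (a point): The smallest of three closed, rigid grey plastic parts boxes with black-edged lids, small yellow latches and a blank white label on both short ends; 68 mm long, 44 mm wide, 40 mm high, flat top and bottom, parallel sides, stands loose on the bench. Point: its centre, half-way up. Axes: x along its length, y across its width, z up
- tin_wide_center (a point): The wide one of two closed, rigid round metal tins with a paper band; 62 mm in diameter, 45 mm high, flat top and bottom, stands loose on the bench. Point: its centre, half-way up. z is up along its axis
- tin_narrow_center (a point): The narrow one of two closed, rigid round metal tins with a paper band; 44 mm in diameter, 55 mm high, flat top and bottom, stands loose on the bench. Point: its centre, half-way up. z is up along its axis
- tray_top (a point): The fixed flat aluminium tray, 150 mm by 110 mm, its plate 8 mm thick; only its two short ends have a lip (4 mm thick, rising 6 mm above the plate, 142 mm apart inside), the long sides are open. Point: the middle of the plate's upper face, 8 mm above the bench. Axes: x along its length, y across, z up
- turntable_top (a point): The fixed round turntable, a flat black rubber-topped disc 110 mm in diameter without rim, 12 mm high. Point: the middle of its upper face. z is up
- tape_roll_center (a point): A roll of brown packing tape standing flat on the bench (a ring, 90 mm outside and 72 mm inside diameter, 48 mm high). Loose; not to be moved. Point: its centre, half-way up
- scanner_center (a point): A hand scanner lying on the bench: black handle 32 mm wide, grey head 66 mm wide, 145 mm long and up to 37 mm high in all. Loose; not to be moved. Point: near the middle of its length, 17 mm above the bench; x runs along it from the handle to the head
There are look-alikes about, which are no part of the job. Leave any purple or red look-alike of the part that bears box_small_center alone.

How it is judged:
By the outcome, as a careful person would: the job done as asked, in the order asked, and still so for the second after the job is handed in, with the robot touching nothing.
It also fails if it takes over 136 s, if anything falls off the work surface, if the arm or the gripper's body presses on something with over 40 N, if the wrist force passes 120 N, or if a joint passes its speed limit or range.

## Working session

There is one attempt and no reset: what is moved stays moved. The work goes in short steps, Python scripts to look and compute and a tool call to move; the robot and the scene stay as the last step left them, time stands still between calls to the robot, and variables do not carry over. Pictures are saved under pics/ and viewed, and the job is handed in when it is done.

Besides the shell and the picture viewer there is one more tool, called after "Request:" as a command line: name --argument value ..., lists and objects as JSON in quotes. servo_tool: Moves the arm, as the interface text tells. Its arguments: {"type":"object","properties":{"steps":{"type":"array"},"grip":{"type":"number"},"grip_force":{"type":"number"}},"required":["steps"]}

```bash
mkdir -p pics
cat > h.py <<'E'
import numpy as np, cv2
from workcell import get_obs, camera, camera_params, job_done
def grab(n,tag):
    o=get_obs(); im,d=camera(n); cv2.imwrite(f'pics/{tag}.png',im[:,:,::-1]); np.savez(f'pics/{tag}.npz',im=im,d=d,pos=o['ee_pos'],rot=o['tcp_rot']); return o,im,d
def world(n,d,pos=None,rot=None):
    p=camera_params(n);K=np.array(p['intrinsics']);h,w=d.shape
    u,v=np.meshgrid(np.arange(w),np.arange(h))
    P=np.stack([(u-K[0,2])/K[0,0]*d,(v-K[1,2])/K[1,1]*d,d],-1)
    if n=='wrist':
        from scipy.spatial.transform import Rotation as R
        H=np.array(p['hand_eye']);P=P@H[:3,:3].T+H[:3,3]
        Rm=R.from_euler('xyz',rot,degrees=True).as_matrix();return P@Rm.T+np.array(pos)
    Rm=cv2.Rodrigues(np.array(p['rvec'],float))[0];return (P-np.array(p['tvec']).ravel())@Rm
E
python3 - <<'E'
from h import *
for n in('scene','side','wrist'):
    o,im,d=grab(n,n+'0')
print(o); print(camera_params('wrist'))
for n in('scene','side'):
    p=camera_params(n);R=cv2.Rodrigues(np.array(p['rvec'],float))[0];print(n,-R.T@np.array(p['tvec']).ravel(),R[2])
E
```

```text
{'time': 0.1, 'q': array([6.88122416e+01, 5.00820640e+00, 1.00406483e+01, 9.50973358e+01,
       1.12344892e-03, 9.00003120e+01]), 'qd': array([-1.14436849e-01, -1.24443438e-01,  2.12970028e-01, -2.16030628e-02,
        7.52055841e-02, -1.20675242e-04]), 'joint_efforts': array([-2.47074140e-04, -5.21559942e+01,  4.65653515e+01,  1.60711835e-02,
        1.64050431e-05,  3.00183660e-05]), 'ee_pos': array([0.19872355, 0.51267903, 0.25266627]), 'tcp_rot': array([-1.79935106e+02, -1.12309483e-03,  1.58811928e+02]), 'wrist_force': array([ 0.04939856,  0.84502954, -1.34142685]), 'torque': array([-3.29496669e-05,  4.58260800e-02,  2.58728257e-03]), 'opening': 0.08549869469633171}
{'intrinsics': array([[349.55951899,   0.        , 277.9015698 ],
       [  0.        , 349.55951899, 207.00134084],
       [  0.        ,   0.        ,   1.        ]]), 'hand_eye': array([[ 1.38224247e-04, -9.61767287e-01, -2.73867972e-01,
         7.04391399e-02],
       [ 9.99999795e-01,  3.04014562e-04, -5.62924686e-04,
         3.88520804e-04],
       [ 6.24662400e-04, -2.73867838e-01,  9.61767132e-01,
        -1.19483772e-01],
       [ 0.00000000e+00,  0.00000000e+00,  0.00000000e+00,
         1.00000000e+00]])}
scene [ 0.89009208 -0.69408846  0.72139575] [-0.39622556  0.64806187 -0.65040074]
side [0.18734589 1.01567767 0.95353225] [ 0.21426044 -0.72380205 -0.65589866]
```

View pics/scene0.png

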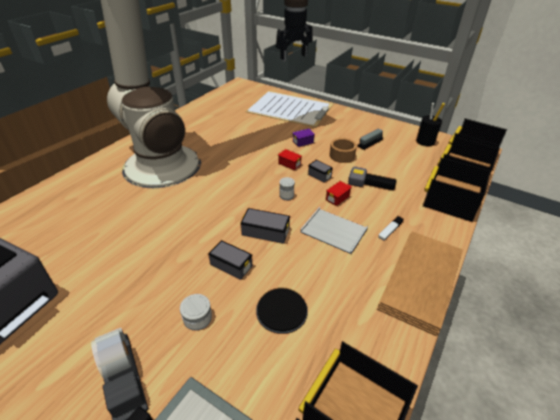

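View pics/side0.png

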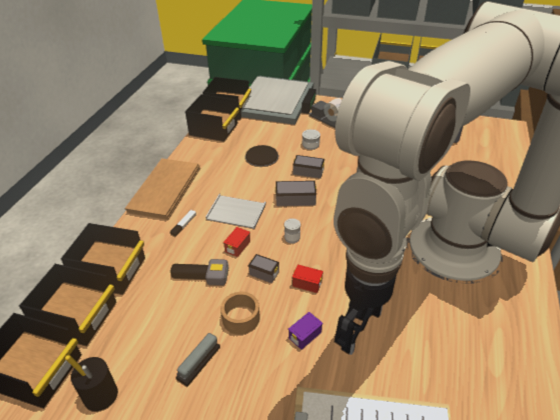

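View pics/wrist0.png

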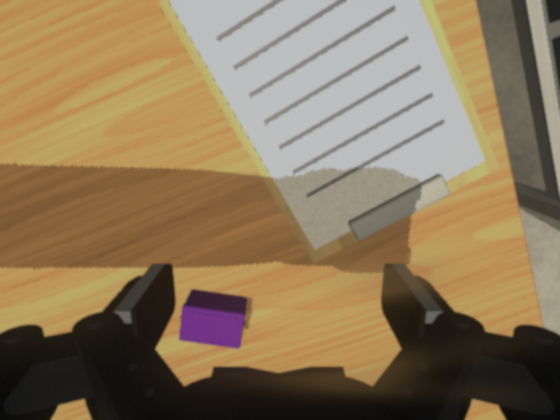

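Scene view: the grey boxes are large (266,225), medium (231,259) and small (320,170). The look-alikes are red at (290,158) and (339,192), and purple at (303,137). The tins are wide (196,311) and narrow (287,188), the tray is at (334,230) and the turntable at (282,310). Next I confirm with a crop and measure by depth.

Run:
```python
from h import *
for n in('scene','side'):
    z=np.load(f'pics/{n}0.npz');W=world(n,z['d']);im=z['im']
    ok=(z['d']>0)&(W[...,0]>.1)&(W[...,0]<.8)&(abs(W[...,1])<.6)
    tb=ok&(abs(W[...,2])<.006);print(n,'table z',np.median(W[tb][:,2]))
    m=(ok&(W[...,2]>.02)&(W[...,2]<.08)).astype(np.uint8)
    k,l,s,c=cv2.connectedComponentsWithStats(m)
    for i in range(1,k):
        if s[i,4]<60: continue
        P=W[l==i];zt=np.percentile(P[:,2],90);T=P[P[:,2]>zt-.006]
        r=cv2.minAreaRect((T[:,:2]*1000).astype(np.float32))
        print(c[i].round(),s[i,4],'zt',zt.round(4),'c',np.round(r[0],1),np.round(r[1],1),round(r[2],1),im[l==i].mean(0).round())
im=cv2.imread('pics/scene0.png')
cv2.imwrite('pics/c1.png',cv2.resize(im[120:340,160:420],None,fx=3,fy=2.7,interpolation=cv2.INTER_CUBIC))
```

```text
scene table z -0.0004654090770632331
[303. 135.] 218 zt 0.0415 c [325.8 382.6] [70.9 50.3] 60.1 [ 84.  40. 102.]
[371. 136.] 201 zt 0.0423 c [532.7 509. ] [108.6  29.4] 73.1 [94. 95. 86.]
[448. 147.] 86 zt 0.0697 c [792.5 517.6] [ 14.  149.5] 0.7 [160. 133.  42.]
[343. 148.] 416 zt 0.0476 c [484.3 376.6] [88.5 87.7] 30.9 [106.  77.  47.]
[289. 157.] 267 zt 0.0413 c [359.8 232.9] [49.5 69.8] 88.1 [154.  35.  27.]
[320. 168.] 287 zt 0.0415 c [474.1 228.7] [45.9 71.3] 78.5 [77. 71. 67.]
[432. 176.] 154 zt 0.0696 c [791.9 344.4] [ 15.6 171.5] 0.0 [153. 126.  42.]
[369. 177.] 485 zt 0.0365 c [628.1 278.6] [133.8  65.5] 12.5 [77. 69. 54.]
[286. 186.] 247 zt 0.0556 c [437.4  82.6] [42.7 43.5] 76.1 [143. 140. 130.]
[338. 190.] 334 zt 0.0416 c [572.5 155.9] [75.4 45.3] 79.6 [160.  38.  29.]
[265. 223.] 1108 zt 0.0492 c [471.  -82.3] [123.5  67.2] 17.3 [82. 77. 76.]
[230. 257.] 929 zt 0.0452 c [ 465.9 -226.8] [97.8 56.5] 1.6 [82. 77. 75.]
[ 32. 297.] 1121 zt 0.0737 c [ 195.7 -551.9] [ 7.1 95.7] 6.4 [69. 70. 72.]
[195. 309.] 787 zt 0.0461 c [ 495.9 -384.8] [60.3 62.5] 40.7 [167. 167. 159.]
[115
[... 951 characters left out ...]
64.  49.]
[129. 265.] 545 zt 0.0689 c [789.7 329. ] [ 19.3 132.7] 0.4 [128. 106.  49.]
[263. 266.] 501 zt 0.0421 c [471.4 232.7] [48.8 71.6] 81.2 [104.  92.  82.]
[203. 270.] 850 zt 0.0372 c [626.7 286.3] [136.4  65.3] 14.3 [105.  90.  69.]
[307. 276.] 525 zt 0.0422 c [356.1 237. ] [47.9 72.1] 85.3 [181.  52.  39.]
[ 96. 313.] 734 zt 0.0689 c [791.2 482.4] [131.6  17.3] 89.9 [127. 106.  47.]
[239. 311.] 814 zt 0.0486 c [481.5 383. ] [88.4 89.8] 13.5 [137. 101.  65.]
[304. 328.] 666 zt 0.0424 c [324.4 387.3] [70.5 46.4] 57.7 [116.  61. 130.]
[196. 356.] 718 zt 0.0433 c [530.7 516.8] [108.6  26. ] 73.5 [117. 116. 105.]
[ 72. 346.] 188 zt 0.0698 c [790.9 584.1] [30.5 18.6] 88.0 [119.  97.  32.]
```

View pics/c1.png

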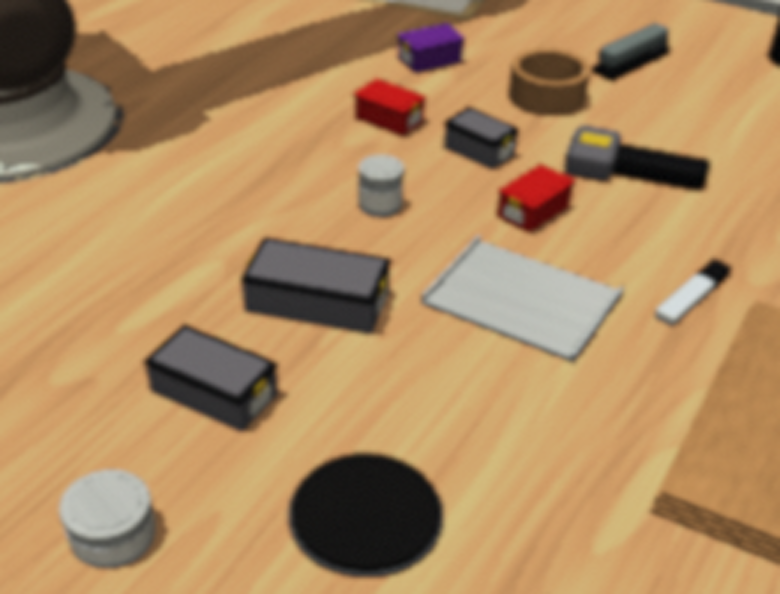

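Run:
```python
from h import *
for n,pts in(('scene',[(334,230),(282,310)]),('side',[(237,211),(262,155)])):
    W=world(n,np.load(f'pics/{n}0.npz')['d'])
    for u,v in pts: print(n,W[v,u].round(4))
```

```text
scene [0.6275 0.021  0.0052]
scene [ 0.6444 -0.2746  0.0104]
side [0.6199 0.0252 0.0054]
side [ 0.6355 -0.2668  0.0074]
```

Request:
servo_tool --steps '[{"x": 28,"y": -50,"yaw": 3},{"x": 56,"y": -100,"yaw": 6},{"x": 84,"y": -150,"yaw": 9},{"x": 112,"y": -200,"yaw": 12},{"x": 140,"y": -250,"yaw": 15},{"x": 168,"y": -300,"yaw": 18},{"x": 196,"y": -350,"yaw": 21},{"x": 224,"y": -400,"yaw": 21},{"x": 252,"y": -450,"yaw": 21},{"x": 280,"y": -500,"yaw": 21},{"x": 290,"y": -540,"yaw": 21},{"x": 300,"y": -570,"yaw": 21}]'

```text
schema error: expected keys x, y, z, yaw
```

Request:
servo_tool --steps '[{"x": 28,"y": -50,"z": 5,"yaw": 3},{"x": 56,"y": -100,"z": 10,"yaw": 6},{"x": 84,"y": -150,"z": 15,"yaw": 9},{"x": 112,"y": -200,"z": 20,"yaw": 12},{"x": 140,"y": -250,"z": 25,"yaw": 15},{"x": 168,"y": -300,"z": 30,"yaw": 18},{"x": 196,"y": -350,"z": 35,"yaw": 21},{"x": 224,"y": -400,"z": 40,"yaw": 21},{"x": 252,"y": -450,"z": 40,"yaw": 21},{"x": 280,"y": -500,"z": 40,"yaw": 21},{"x": 300,"y": -550,"z": 40,"yaw": 21},{"x": 310,"y": -590,"z": 40,"yaw": 21}]'

```text
time: 1.65
ee_pos: [0.5092, -0.0794, 0.2921]
tcp_rot: [-179.9, -0.1, 179.8]
wrist_force: [0.5, 0.3, 0.4]
opening: 0.0856
```

Request:
servo_tool --steps '[{"x": 0,"y": 0,"z": 0,"yaw": 0},{"x": 0,"y": 0,"z": 0,"yaw": 0},{"x": 0,"y": 0,"z": 0,"yaw": 0}]'

```text
time: 2.02
ee_pos: [0.5091, -0.0785, 0.2922]
tcp_rot: [-180.0, -0.0, 179.8]
wrist_force: [0.0, -0.0, -0.0]
opening: 0.0852
```

Run:
```python
from h import *
o,im,d=grab('wrist','wrist1');print(o['ee_pos'],o['tcp_rot'],o['time'],abs(o['qd']).max())
```

```text
[ 0.50905891 -0.07852784  0.2922125 ] [-1.79953849e+02 -4.53412261e-02  1.79821705e+02] 2.025 0.26683251443258704
```

View pics/wrist1.png

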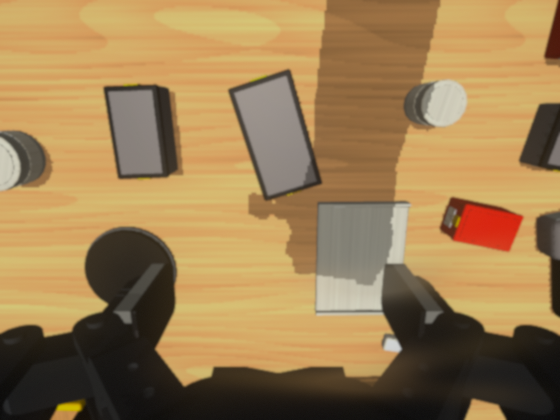

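Wrist view: medium box (140,130), large box (275,135), narrow tin (440,103), tray (355,258), turntable (130,268), with part of the small box at the right. I'll measure these from the depth.

```bash
cat >> h.py <<'E'
def blobs(tag,zlo=.02,zhi=.08,top=.006,minpx=200,n='wrist'):
    z=np.load(f'pics/{tag}.npz');W=world(n,z['d'],z['pos'],z['rot']);
    ok=(z['d']>0)
    m=(ok&(W[...,2]>zlo)&(W[...,2]<zhi)).astype(np.uint8)
    k,l,s,c=cv2.connectedComponentsWithStats(m)
    for i in range(1,k):
        if s[i,4]<minpx: continue
        P=W[l==i];zt=np.percentile(P[:,2],80);T=P[abs(P[:,2]-zt)<top]
        r=cv2.minAreaRect((T[:,:2]*1000).astype(np.float32))
        print(c[i].round(),s[i,4],'zt',zt.round(4),'c',np.round(r[0],1),np.round(r[1],1),round(r[2],1))
    return W,z['im']
E
python3 - <<'E'
from h import *
W,im=blobs('wrist1')
print('low');blobs('wrist1',.0045,.018,.004)
np.set_printoptions(suppress=True)
print(W[255,350],W[265,130],W[400,280],W[230,260])
for v in range(196,325,3): print(v,(W[v,365]*1000).round(1),end=';')
print()
for u in range(300,420,3): print(u,(W[235,u]*1000).round(1),end=';')
E
```

```text
[275. 135.] 7538 zt 0.0482 c [469.2 -80.1] [123.9  65. ] 17.2
[438. 103.] 2188 zt 0.0547 c [435.6  84.4] [44.4 44.7] 49.5
[139. 131.] 5464 zt 0.0442 c [ 464.  -225.3] [97.7 55.7] 1.6
[549. 142.] 1348 zt 0.0392 c [474.3 208.9] [69.9 22.3] 10.4
[ 14. 162.] 1616 zt 0.0445 c [ 497.4 -362.9] [22.5 59.1] 77.8
[483. 226.] 2700 zt 0.0399 c [570.7 157.8] [72.5 45. ] 77.9
[552. 238.] 576 zt 0.0329 c [588.7 243.7] [48.  10.7] 8.2
[ 72. 411.] 568 zt 0.067 c [ 794.9 -331.6] [35.2 22.3] 58.8
low
[554.  38.] 390 zt 0.0142 c [370.8 211.6] [41.2 10.4] 11.8
[170. 128.] 311 zt 0.0154 c [ 462.6 -198.6] [91.6  2.4] 2.8
[534. 133.] 524 zt 0.0154 c [468.3 209.6] [ 3.7 66.5] 80.7
[ 32. 154.] 377 zt 0.0154 c [ 492.2 -363.8] [60.9 24.9] 4.9
[457. 211.] 287 zt 0.0156 c [554.1 148.9] [34.8 74.8] 23.3
[356. 255.] 8858 zt 0.0078 c [623.8  24. ] [150.8 110. ] 0.3
[543. 230.] 337 zt 0.0158 c [585.9 243. ] [17.9 52.4] 81.6
[120. 261.] 3703 zt 0.0116 c [ 623.3 -278. ] [ 73.8 110.8] 33.7
[555. 287.] 403 zt 0.0157 c [660.9 273.2] [83.7  3.3] 13.3
[390. 344.] 238 zt 0.0131 c [744.9  73.5] [23.1 19.6] 79.8
[0.61626295 0.
[... 1428 characters left out ...]
.8];333 [589.4 -10.8   7.9];336 [589.3  -7.2   8.3];339 [590.1  -3.1   6.2];342 [590.4   0.7   5.4];345 [590.1   4.3   6.3];348 [590.3   8.1   5.7];351 [590.5  11.9   5.1];354 [590.   15.3   6.4];357 [589.5  18.7   7.9];360 [589.2  22.2   8.7];363 [590.   26.4   6.6];366 [589.7  29.9   7.4];369 [589.5  33.4   7.9];372 [589.7  37.2   7.5];375 [590.1  41.2   6.5];378 [590.3  45.    6. ];381 [590.1  48.6   6.3];384 [589.7  51.9   7.6];387 [589.9  55.8   7. ];390 [589.7  59.3   7.5];393 [589.9  63.2   7. ];396 [590.   67.    6.8];399 [589.5  70.1   8.2];402 [589.9  74.2   7.1];405 [590.5  78.5   5.7];408 [592.7  84.5  -0.2];411 [593.1  88.7  -1.2];414 [592.5  91.8   0.2];417 [593.1  96.2  -1.3];
```

Request:
servo_tool --steps '[{"x": -20,"y": -1,"z": -45,"yaw": 9},{"x": -40,"y": -2,"z": -90,"yaw": 17.4},{"x": -40,"y": -2,"z": -130,"yaw": 17.4},{"x": -40,"y": -2,"z": -165,"yaw": 17.4},{"x": -40,"y": -2,"z": -195,"yaw": 17.4},{"x": -40,"y": -2,"z": -220,"yaw": 17.4},{"x": -40,"y": -2,"z": -240,"yaw": 17.4},{"x": -40,"y": -2,"z": -255,"yaw": 17.4},{"x": -40,"y": -2,"z": -260,"yaw": 17.4},{"x": -40,"y": -2,"z": -260,"yaw": 17.4},{"x": -40,"y": -2,"z": -260,"yaw": 17.4}]'

```text
time: 3.45
ee_pos: [0.4696, -0.0805, 0.0331]
tcp_rot: [-179.9, 0.0, -162.8]
wrist_force: [0.4, -1.1, 0.2]
opening: 0.0853
```

Request:
servo_tool --steps '[{"x": 0,"y": 0,"z": 0,"yaw": 0},{"x": 0,"y": 0,"z": 0,"yaw": 0},{"x": 0,"y": 0,"z": 0,"yaw": 0},{"x": 0,"y": 0,"z": 0,"yaw": 0},{"x": 0,"y": 0,"z": 0,"yaw": 0},{"x": 0,"y": 0,"z": 0,"yaw": 0}]' --grip 50 --grip_force 40

```text
time: 4.2
ee_pos: [0.4701, -0.0806, 0.0339]
tcp_rot: [-179.9, 0.1, -162.8]
wrist_force: [-0.6, 0.2, 6.6]
opening: 0.0635
```

Request:
servo_tool --steps '[{"x": 0,"y": 0,"z": 10,"yaw": 0},{"x": 0,"y": 0,"z": 30,"yaw": 0},{"x": 0,"y": 0,"z": 60,"yaw": 0},{"x": 30,"y": 20,"z": 80,"yaw": -5},{"x": 70,"y": 50,"z": 80,"yaw": -10},{"x": 110,"y": 75,"z": 80,"yaw": -17},{"x": 135,"y": 95,"z": 70,"yaw": -17},{"x": 153.5,"y": 104.5,"z": 70,"yaw": -17},{"x": 153.5,"y": 104.5,"z": 70,"yaw": -17},{"x": 153.5,"y": 104.5,"z": 70,"yaw": -17}]'

```text
time: 5.45
ee_pos: [0.623, 0.0236, 0.1039]
tcp_rot: [-179.9, 0.1, -179.8]
wrist_force: [0.6, -0.1, -1.9]
opening: 0.0631
```

Run:
```python
from h import *
np.set_printoptions(suppress=True)
o,im,d=grab('wrist','w2');print(o['ee_pos'],o['tcp_rot'],o['opening'],o['wrist_force'])
blobs('w2',.09,.13);print('low');blobs('w2',.0045,.02,.004)
o,im,d=grab('scene','s2')
```

```text
[0.62298761 0.02358331 0.10389963] [-179.87943552    0.05233519 -179.77422518] 0.06308535692677389 [ 0.60352043 -0.08865139 -1.93141555]
[278. 250.] 48684 zt 0.118 c [604.5  24.1] [88.7 91.3] 0.6
low
[451. 126.] 872 zt 0.0174 c [563.9 125.6] [ 4.5 43.7] 78.5
[279. 116.] 5545 zt 0.0121 c [558.7  23.9] [ 19.  109.5] 0.3
[438. 397.] 817 zt 0.0142 c [758.6 146.9] [36.2 21.4] 80.0
```

View pics/w2.png

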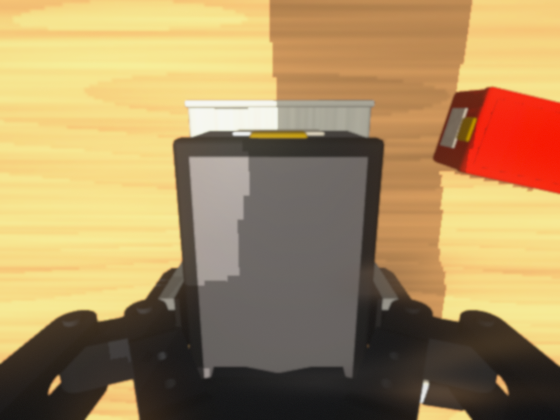

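View pics/s2.png

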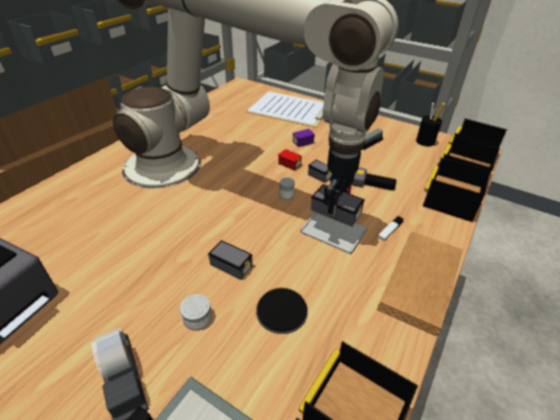

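Run:
```python
from h import *
np.set_printoptions(suppress=True)
z=np.load('pics/w2.npz');W=world('wrist',z['d'],z['pos'],z['rot'])*1000
for u in (210,350):
  for v in range(94,160,2): print(v,W[v,u].round(1),end=';')
  print()
for v in (180,220): 
  for u in list(range(168,196,2))+list(range(366,392,2)): print(u,W[v,u].round(1),end=';')
  print()
# angle of near edges (tray outer & box front)
m=(W[...,2]>95)&(W[...,2]<130)
for mm,a,b in((m,200,360),((W[...,2]>4)&(W[...,2]<40)&(z['d']>0),195,365)):
  pts=[]
  for u in range(a,b,2):
    v=np.argmax(mm[:200,u]);pts.append(W[v+2,u,:2])
  pts=np.array(pts);f=np.polyfit(pts[:,1],pts[:,0],1);print('yaw',-np.degrees(np.arctan(f[0])),'x at mid',np.polyval(f,24))
```

```text
94 [545.  -18.   -1.6];96 [546.2 -17.9  -0.8];98 [547.4 -17.9  -0.7];100 [548.5 -18.2  -1.7];102 [549.9 -15.4  13. ];104 [551.  -15.6  12.8];106 [552.1 -15.7  12.1];108 [553.3 -16.6   7.7];110 [554.4 -16.8   7.1];112 [555.6 -16.9   6.8];114 [556.7 -17.    6.6];116 [557.9 -16.8   8.2];118 [559.  -17.1   6.8];120 [560.3 -17.3   5.8];122 [561.4 -17.1   7.1];124 [562.5 -17.1   7.4];126 [563.7 -17.2   7.4];128 [564.9 -17.4   6.8];130 [566.1 -17.5   6.4];132 [562.3  -3.3  80.4];134 [562.2  -0.9  92.7];136 [562.2   0.8 101.8];138 [561.8   3.2 114.6];140 [562.2   3.5 116.4];142 [562.8   3.6 116.9];144 [563.4   3.6 116.9];146 [563.8   3.8 118.2];148 [564.7   3.3 116. ];150 [565.1   3.7 117.9];152 [565.8   3.5 117.1];154 [566.4   3.4 116.9];156 [567.    3.4 116.9];158 [567.5   3.6 118. ];
94 [544.7  67.7  -1.1];96 [545.9  67.8  -1.4];98 [547.1  67.8  -0.7];100 [548.2  67.8  -0.8];102 [549.6  65.1  13.4];104 [550.7  65.4  12.5];106 [551.8  65.1  14.5];108 [552.9  66.6   6.9];110 [554.1  66.7   6.8];112 [555.2  66.8   6.9];114 [556.4  66.7   7.4];116 [557.5  66.8   7.5];118 [558.7  66.9   7.1];1
[... 1176 characters left out ...]
;172 [626.5 -47.9  -2. ];174 [626.1 -46.1  -0.8];176 [626.3 -45.   -1.5];178 [587.9  -8.3 115.6];180 [587.5  -7.3 116.8];182 [587.5  -6.6 117. ];184 [587.4  -5.8 117.3];186 [587.4  -5.3 117.1];188 [587.6  -4.7 116.6];190 [587.5  -4.1 116.7];192 [587.3  -3.2 117.4];194 [587.4  -2.7 117.2];366 [587.   52.1 117.5];368 [587.   52.8 117.4];370 [587.1  53.5 117.2];372 [587.3  54.3 116.5];374 [587.2  54.9 116.9];376 [587.2  55.5 116.8];378 [625.7  91.6  -1.6];380 [625.4  92.7  -0.7];382 [625.5  94.2  -1.1];384 [625.7  95.8  -1.9];386 [625.3  96.6  -0.4];388 [625.2  98.   -0.3];390 [625.4  99.5  -0.8];
yaw 0.16063298578369 x at mid 561.3842613738649
yaw 0.24295901918098856 x at mid 550.3183606644662
```

Request:
servo_tool --steps '[{"x": 2.3,"y": 0.3,"z": -15,"yaw": 0},{"x": 2.3,"y": 0.3,"z": -30,"yaw": 0},{"x": 2.3,"y": 0.3,"z": -42,"yaw": 0},{"x": 2.3,"y": 0.3,"z": -50,"yaw": 0},{"x": 2.3,"y": 0.3,"z": -55,"yaw": 0},{"x": 2.3,"y": 0.3,"z": -58,"yaw": 0},{"x": 2.3,"y": 0.3,"z": -60,"yaw": 0},{"x": 2.3,"y": 0.3,"z": -61,"yaw": 0},{"x": 2.3,"y": 0.3,"z": -61.5,"yaw": 0},{"x": 2.3,"y": 0.3,"z": -61.5,"yaw": 0}]'

```text
time: 6.8
ee_pos: [0.6254, 0.0237, 0.0428]
tcp_rot: [-179.9, 0.1, -179.8]
wrist_force: [-0.6, 0.8, -1.8]
opening: 0.0634
```

Request:
servo_tool --steps '[{"x": 0,"y": 0,"z": -0.7,"yaw": 0},{"x": 0,"y": 0,"z": -1.3,"yaw": 0},{"x": 0,"y": 0,"z": -1.5,"yaw": 0}]'

```text
time: 7.18
ee_pos: [0.6255, 0.0237, 0.042]
tcp_rot: [-179.9, 0.1, -179.8]
wrist_force: [-2.8, -0.3, 4.4]
opening: 0.0633
```

Contact. I'll release, rise, and look.

Request:
servo_tool --steps '[{"x": 0,"y": 0,"z": 0,"yaw": 0},{"x": 0,"y": 0,"z": 0,"yaw": 0},{"x": 0,"y": 0,"z": 0,"yaw": 0},{"x": 0,"y": 0,"z": 20,"yaw": 0},{"x": 0,"y": 0,"z": 60,"yaw": 0},{"x": -30,"y": -30,"z": 110,"yaw": 0},{"x": -60,"y": -60,"z": 160,"yaw": 0},{"x": -90,"y": -90,"z": 200,"yaw": 0},{"x": -105,"y": -120,"z": 230,"yaw": 0},{"x": -105,"y": -120,"z": 230,"yaw": 0},{"x": -105,"y": -120,"z": 230,"yaw": 0}]' --grip 85

```text
time: 8.55
ee_pos: [0.5205, -0.0962, 0.2724]
tcp_rot: [-179.9, 0.2, -179.8]
wrist_force: [0.8, -0.0, -0.5]
opening: 0.085
```

Run:
```python
from h import *
np.set_printoptions(suppress=True)
o,im,d=grab('wrist','w3');print(o['ee_pos'],o['tcp_rot'],o['opening'],o['wrist_force'])
blobs('w3');print('low');blobs('w3',.0045,.02,.004)
```

```text
[ 0.52050008 -0.09622683  0.27241218] [-179.88830128    0.17953665 -179.82018992] 0.08496201761075349 [ 0.83090826 -0.00044767 -0.49491998]
[468.  91.] 2636 zt 0.0547 c [435.3  84.5] [44.7 43.8] 89.0
[148. 118.] 6196 zt 0.0442 c [ 464.1 -225.2] [97.1 55.6] 1.8
[ 15. 151.] 1825 zt 0.0446 c [ 496.5 -363. ] [23.1 59. ] 80.8
[511. 223.] 3064 zt 0.0399 c [570.9 158. ] [73.  45.3] 78.1
[382. 259.] 5344 zt 0.0559 c [623.7  23.3] [ 65.  122.2] 89.9
[ 73. 411.] 589 zt 0.0669 c [ 792.6 -335.9] [35.8 21.1] 71.2
low
[436.  94.] 229 zt 0.0175 c [436.   69.8] [42.5 16.1] 2.2
[181. 118.] 361 zt 0.0171 c [ 463.4 -198.7] [91.4  1.4] 1.9
[ 34. 143.] 508 zt 0.0172 c [ 489.8 -365.5] [62.  27.9] 12.4
[481. 208.] 388 zt 0.0171 c [554.1 149.3] [35.5 75.5] 23.4
[362. 239.] 4005 zt 0.0092 c [623.3  23.9] [149.7 109.9] 0.4
[128. 257.] 4243 zt 0.0116 c [ 628.5 -269.8] [ 89.9 109.4] 10.7
```

View pics/w3.png

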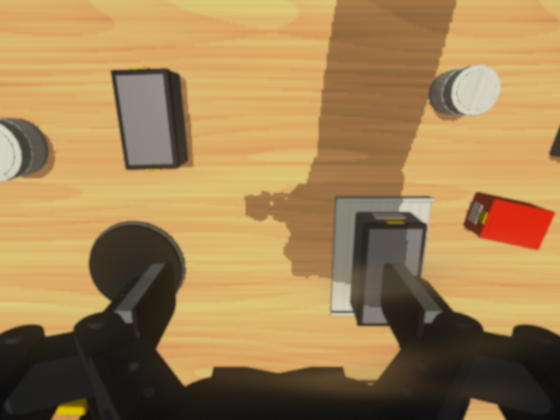

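Request:
servo_tool --steps '[{"x": -20,"y": -50,"z": -20,"yaw": 0.5},{"x": -40,"y": -95,"z": -50,"yaw": 1.6},{"x": -56.4,"y": -129,"z": -90,"yaw": 1.6},{"x": -56.4,"y": -129,"z": -130,"yaw": 1.6},{"x": -56.4,"y": -129,"z": -165,"yaw": 1.6},{"x": -56.4,"y": -129,"z": -195,"yaw": 1.6},{"x": -56.4,"y": -129,"z": -218,"yaw": 1.6},{"x": -56.4,"y": -129,"z": -232,"yaw": 1.6},{"x": -56.4,"y": -129,"z": -239,"yaw": 1.6},{"x": -56.4,"y": -129,"z": -239,"yaw": 1.6},{"x": -56.4,"y": -129,"z": -239,"yaw": 1.6}]'

```text
time: 9.98
ee_pos: [0.4646, -0.225, 0.0334]
tcp_rot: [-179.9, 0.2, -178.2]
wrist_force: [-0.3, -0.2, 0.2]
opening: 0.0851
```

Request:
servo_tool --steps '[{"x": 0,"y": 0,"z": 0,"yaw": 0},{"x": 0,"y": 0,"z": 0,"yaw": 0},{"x": 0,"y": 0,"z": 0,"yaw": 0},{"x": 0,"y": 0,"z": 0,"yaw": 0},{"x": 0,"y": 0,"z": 0,"yaw": 0},{"x": 0,"y": 0,"z": 0,"yaw": 0}]' --grip 40 --grip_force 40

```text
time: 10.72
ee_pos: [0.4649, -0.2253, 0.0342]
tcp_rot: [-179.8, 0.2, -178.2]
wrist_force: [-0.4, -1.1, 5.1]
opening: 0.0532
```

Request:
servo_tool --steps '[{"x": 0,"y": 0,"z": 15,"yaw": 0},{"x": 0,"y": 0,"z": 50,"yaw": 0},{"x": 20,"y": 30,"z": 85,"yaw": 0},{"x": 50,"y": 75,"z": 100,"yaw": 0},{"x": 80,"y": 120,"z": 100,"yaw": -0.8},{"x": 110,"y": 165,"z": 100,"yaw": -1.6},{"x": 135,"y": 205,"z": 100,"yaw": -1.6},{"x": 152,"y": 235,"z": 95,"yaw": -1.6},{"x": 159.9,"y": 248.8,"z": 90,"yaw": -1.6},{"x": 159.9,"y": 248.8,"z": 90,"yaw": -1.6},{"x": 159.9,"y": 248.8,"z": 90,"yaw": -1.6}]'

```text
time: 12.1
ee_pos: [0.6244, 0.0225, 0.1244]
tcp_rot: [-179.8, 0.2, -179.8]
wrist_force: [-0.3, 0.0, -2.9]
opening: 0.0536
```

```bash
cat >> h.py <<'E'
def edge(W,d,lo,hi,u0,u1,v1=260):
    m=(d>0)&(W[...,2]>lo)&(W[...,2]<hi)
    P=[];
    for u in range(u0,u1,2):
        c=m[:v1,u]
        if c.any(): P.append(W[np.argmax(c)+2,u])
    P=np.array(P);f=np.polyfit(P[:,1],P[:,0],1);r=P[:,0]-np.polyval(f,P[:,1]);k=abs(r)<1;f=np.polyfit(P[k,1],P[k,0],1)
    ys=W[...,1][m&(np.arange(m.shape[0])[:,None]<v1)]
    print('x(mid)',np.polyval(f,23.6).round(2),'yaw',-np.degrees(np.arctan(f[0])).round(2),'n',k.sum(),'y range',np.percentile(ys,.5).round(1),np.percentile(ys,99.5).round(1))
E
python3 - <<'E'
from h import *
np.set_printoptions(suppress=True)
o,im,d=grab('wrist','w4');print(o['ee_pos'],o['tcp_rot'],o['opening'],o['wrist_force'])
W=world('wrist',d,o['ee_pos'],o['tcp_rot'])*1000
print(W[200,280],W[180:260:10,280])
edge(W,d,125,140,230,330);edge(W,d,48,62,215,340)
E
```

```text
[0.62441374 0.02249548 0.12441821] [-179.81481685    0.20696951 -179.83260045] 0.053618698662819604 [-0.34619125  0.00710495 -2.87937718]
[582.80660152  23.73535356 134.7265839 ] [[576.64884571  23.71035423 132.75402555]
 [580.15673646  23.72855331 131.93777727]
 [582.80660152  23.73535356 134.7265839 ]
 [586.64066959  23.75664518 133.14804258]
 [589.91044801  23.77081716 133.755645  ]
 [593.29572223  23.78607552 134.09756584]
 [596.96537864  23.80395506 133.81168135]
 [553.74041403  23.37614167 243.64932822]]
x(mid) 574.8 yaw -2.43 n 28 y range -4.0 49.8
x(mid) 565.35 yaw 0.17 n 44 y range -8.0 55.9
```

View pics/w4.png

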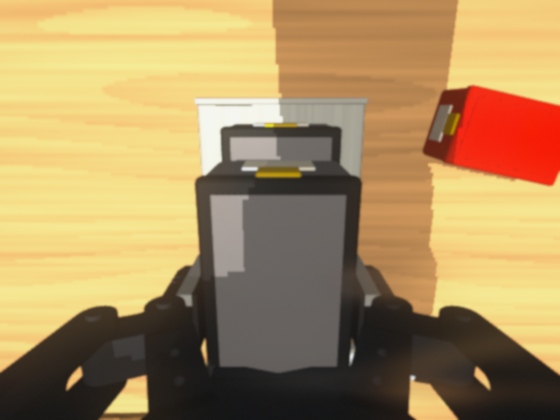

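Run:
```python
from h import *
np.set_printoptions(suppress=True)
z=np.load('pics/w4.npz');W=world('wrist',z['d'],z['pos'],z['rot'])*1000
for u in (230,300):
  for v in range(96,194,2): print(v,W[v,u].round(1),end=';')
  print()
```

```text
96 [547.3  -9.6  -1.1];98 [548.6  -9.5  -0.3];100 [550.1  -7.8  12.8];102 [551.3  -7.8  12.5];104 [552.5  -8.   11.9];106 [553.7  -8.9   5.7];108 [555.   -8.8   6.3];110 [556.2  -8.8   7.1];112 [557.5  -9.    5.8];114 [558.7  -8.8   7.7];116 [560.   -8.9   6.7];118 [561.3  -9.1   6. ];120 [562.6  -9.    6.8];122 [563.9  -9.1   6.8];124 [565.1  -8.9   8.6];126 [564.8  -5.   37. ];128 [564.9  -2.6  54.8];130 [565.8  -2.4  56.2];132 [566.9  -2.5  55.9];134 [568.   -2.7  54.9];136 [569.   -2.7  55.2];138 [569.9  -2.5  56.6];140 [571.1  -2.7  55.5];142 [572.1  -2.7  55.9];144 [573.1  -2.7  56.3];146 [574.1  -2.7  56.5];148 [575.3  -2.8  55.6];150 [576.4  -2.9  55.2];152 [577.5  -3.   55. ];154 [578.5  -3.   55.4];156 [579.5  -2.9  56. ];158 [580.9  -3.3  54. ];160 [581.6  -3.   56.3];162 [576.6   2.6  95.9];164 [576.5   3.3 101.5];166 [576.4   4.1 107. ];168 [576.5   4.6 111.1];170 [576.6   5.2 115.3];172 [576.5   5.8 119.4];174 [576.6   6.2 123. ];176 [576.    7.1 129.5];178 [576.3   7.4 131.5];180 [576.8   7.5 132.5];182 [577.4   7.5 132.6];184 [578.1   7.5 132.6];186 [578.5   7.6 133.8
[... 549 characters left out ...]
.2];136 [568.9  34.5  54.5];138 [569.9  34.4  55.7];140 [570.9  34.4  56.3];142 [571.9  34.4  56.5];144 [573.   34.4  56.4];146 [574.   34.5  56.2];148 [575.3  34.6  54.2];150 [576.2  34.5  56. ];152 [577.1  34.5  56.7];154 [578.2  34.6  56.4];156 [579.4  34.6  56. ];158 [580.5  34.7  55.4];160 [581.7  34.7  54.7];162 [575.3  31.8 103.4];164 [575.4  31.6 107.9];166 [575.6  31.4 111.6];168 [575.5  31.1 116.4];170 [576.2  31.1 116.5];172 [576.6  31.  118.4];174 [575.   30.2 130.9];176 [575.8  30.3 130.4];178 [576.3  30.2 131.3];180 [576.7  30.2 132.3];182 [577.1  30.1 133.4];184 [577.9  30.2 133. ];186 [578.7  30.2 132.2];188 [579.4  30.3 132.2];190 [579.9  30.2 132.9];192 [580.3  30.2 134. ];
```

Request:
servo_tool --steps '[{"x": 1,"y": 1,"z": -10,"yaw": 0},{"x": 1,"y": 1,"z": -19,"yaw": 0},{"x": 1,"y": 1,"z": -26,"yaw": 0},{"x": 1,"y": 1,"z": -30,"yaw": 0},{"x": 1,"y": 1,"z": -32,"yaw": 0},{"x": 1,"y": 1,"z": -33.5,"yaw": 0},{"x": 1,"y": 1,"z": -34.5,"yaw": 0},{"x": 1,"y": 1,"z": -34.5,"yaw": 0},{"x": 1,"y": 1,"z": -34.5,"yaw": 0}]'

```text
time: 13.28
ee_pos: [0.6256, 0.0234, 0.0903]
tcp_rot: [-179.8, 0.3, -179.8]
wrist_force: [0.8, 0.3, -2.5]
opening: 0.0534
```

Request:
servo_tool --steps '[{"x": 0,"y": 0,"z": -0.7,"yaw": 0},{"x": 0,"y": 0,"z": -1.2,"yaw": 0},{"x": 0,"y": 0,"z": -1.2,"yaw": 0}]'

```text
time: 13.65
ee_pos: [0.6256, 0.0234, 0.0902]
tcp_rot: [-179.8, 0.3, -179.8]
wrist_force: [-4.2, -0.8, 6.5]
opening: 0.0539
```

Request:
servo_tool --steps '[{"x": 0,"y": 0,"z": 0,"yaw": 0},{"x": 0,"y": 0,"z": 0,"yaw": 0},{"x": 0,"y": 0,"z": 0,"yaw": 0},{"x": 0,"y": 0,"z": 20,"yaw": 0},{"x": 0,"y": 0,"z": 60,"yaw": 0},{"x": -30,"y": 30,"z": 105,"yaw": 0},{"x": -60,"y": 60,"z": 140,"yaw": 0},{"x": -90,"y": 90,"z": 170,"yaw": 0},{"x": -110,"y": 110,"z": 190,"yaw": 0},{"x": -120,"y": 130,"z": 200,"yaw": 0},{"x": -120,"y": 130,"z": 200,"yaw": 0},{"x": -120,"y": 130,"z": 200,"yaw": 0}]' --grip 85

```text
time: 15.15
ee_pos: [0.5058, 0.153, 0.2896]
tcp_rot: [-179.8, 0.3, -179.8]
wrist_force: [-0.4, -0.7, -0.7]
opening: 0.085
```

Run:
```python
from h import *
np.set_printoptions(suppress=True)
o,im,d=grab('wrist','w5');print(o['ee_pos'],o['tcp_rot'],o['opening'],o['wrist_force'])
blobs('w5',.02,.085);print('med');blobs('w5',.085,.12);print('low');blobs('w5',.0045,.02,.004)
```

```text
[0.50582728 0.15304158 0.2896079 ] [-179.80131817    0.26864924 -179.84325128] 0.0850355523357557 [-0.3546257  -0.66726015 -0.68042993]
[362.  30.] 2971 zt 0.0402 c [364.6 233.7] [45.5 54.3] 86.6
[526.  10.] 1181 zt 0.0396 c [349.  390.5] [52.3 21.6] 89.1
[210. 106.] 1851 zt 0.055 c [435.4  85. ] [44.4 44.2] 89.6
[352. 141.] 3008 zt 0.0401 c [471.6 231.1] [45.4 72.1] 79.7
[495. 151.] 4267 zt 0.0469 c [481.6 379.6] [88.4 90.5] 0.5
[283. 229.] 2534 zt 0.0401 c [570.6 158.4] [71.9 45.2] 78.4
[380. 246.] 3002 zt 0.0355 c [627.3 282.1] [137.7  64.2] 12.7
[174. 258.] 3607 zt 0.0679 c [612.6  43.5] [104.8  45.3] 30.3
[ 76. 411.] 475 zt 0.0236 c [ 841.8 -127.6] [36.1 37.9] 8.9
[482. 411.] 588 zt 0.0673 c [794.7 404.4] [28.1 39.8] 2.1
med
[153. 285.] 1742 zt 0.0997 c [624.  24.] [55.5 96.8] 89.8
low
[500.  15.] 438 zt 0.0169 c [345.8 378.6] [54.3  2.2] 59.4
[449. 142.] 471 zt 0.017 c [478.  351.8] [33.1 86.2] 81.7
[504. 154.] 615 zt 0.0173 c [486.2 400.1] [32.3 71.3] 78.2
[547. 182.] 415 zt 0.0111 c [519.8 474.2] [30.4 33.9] 74.2
[285. 207.] 204 zt 0.0167 c [549.6 162. ] [66.   2.2] 79.6
[192. 244.] 3638 zt 0.0094 c [623.3  24.5] [149.9 109.9] 0.4
[368. 220.] 240 zt 0.0173 c [569.5 259.1] [31.6 74.1] 44.2
[250. 350.] 1246 zt 0.0137 c [752.2 114.7] [104.8  21.7] 79.3
```

View pics/w5.png

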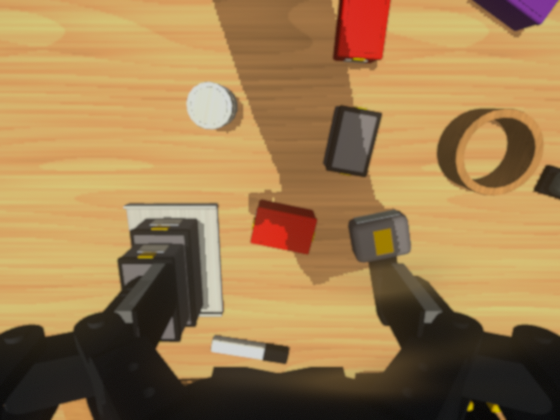

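Request:
servo_tool --steps '[{"x": -15,"y": 35,"z": -30,"yaw": -5},{"x": -34.2,"y": 78.1,"z": -70,"yaw": -10.5},{"x": -34.2,"y": 78.1,"z": -115,"yaw": -10.5},{"x": -34.2,"y": 78.1,"z": -155,"yaw": -10.5},{"x": -34.2,"y": 78.1,"z": -190,"yaw": -10.5},{"x": -34.2,"y": 78.1,"z": -220,"yaw": -10.5},{"x": -34.2,"y": 78.1,"z": -240,"yaw": -10.5},{"x": -34.2,"y": 78.1,"z": -252,"yaw": -10.5},{"x": -34.2,"y": 78.1,"z": -257,"yaw": -10.5},{"x": -34.2,"y": 78.1,"z": -257,"yaw": -10.5},{"x": -34.2,"y": 78.1,"z": -257,"yaw": -10.5}]'

```text
time: 16.58
ee_pos: [0.4721, 0.2311, 0.0332]
tcp_rot: [-179.8, 0.3, 169.6]
wrist_force: [0.7, -0.1, 0.4]
opening: 0.0848
```

Request:
servo_tool --steps '[{"x": 0,"y": 0,"z": 0,"yaw": 0},{"x": 0,"y": 0,"z": 0,"yaw": 0},{"x": 0,"y": 0,"z": 0,"yaw": 0},{"x": 0,"y": 0,"z": 0,"yaw": 0},{"x": 0,"y": 0,"z": 0,"yaw": 0},{"x": 0,"y": 0,"z": 0,"yaw": 0},{"x": 0,"y": 0,"z": 0,"yaw": 0}]' --grip 30 --grip_force 35

```text
time: 17.45
ee_pos: [0.4723, 0.2312, 0.0337]
tcp_rot: [-179.9, 0.3, 169.6]
wrist_force: [-0.9, -0.9, 5.8]
opening: 0.0431
```

Request:
servo_tool --steps '[{"x": 0,"y": 0,"z": 15,"yaw": 0},{"x": 0,"y": 0,"z": 50,"yaw": 0},{"x": 0,"y": 0,"z": 95,"yaw": 0},{"x": 20,"y": -30,"z": 130,"yaw": 3},{"x": 50,"y": -70,"z": 135,"yaw": 6},{"x": 80,"y": -110,"z": 135,"yaw": 10.6},{"x": 110,"y": -150,"z": 135,"yaw": 10.6},{"x": 135,"y": -183,"z": 132,"yaw": 10.6},{"x": 150,"y": -203,"z": 127,"yaw": 10.6},{"x": 152.6,"y": -207.3,"z": 125,"yaw": 10.6},{"x": 152.6,"y": -207.3,"z": 125,"yaw": 10.6},{"x": 152.6,"y": -207.3,"z": 125,"yaw": 10.6}]'

```text
time: 18.95
ee_pos: [0.6245, 0.025, 0.159]
tcp_rot: [-179.9, 0.3, -179.7]
wrist_force: [-0.7, 0.3, -1.1]
opening: 0.0433
```

Run:
```python
from h import *
np.set_printoptions(suppress=True)
o,im,d=grab('wrist','w6');print(o['ee_pos'],o['tcp_rot'],o['opening'],o['wrist_force'])
W=world('wrist',d,o['ee_pos'],o['tcp_rot'])*1000
edge(W,d,155,178,245,310);edge(W,d,93,106,235,320);edge(W,d,46,64,220,340)
for u in (245,300):
  for v in range(100,220,2): print(v,W[v,u].round(1)[[0,2]],end=';')
  print()
```

```text
[0.62445286 0.02501548 0.15903521] [-179.8791256     0.33632252 -179.70651753] 0.043337570577993034 [-0.68979847  0.3362949  -1.06374941]
x(mid) 588.31 yaw 0.72 n 25 y range 3.3 47.3
x(mid) 577.58 yaw 0.15 n 42 y range -3.4 50.7
x(mid) 565.01 yaw 0.48 n 49 y range -8.2 55.8
100 [549.9  13.9];102 [551.3  12.4];104 [552.7  12.7];106 [554.1   6.5];108 [555.6   8.1];110 [557.    7.7];112 [558.4   6.9];114 [559.9   8. ];116 [561.4   6.6];118 [562.8   6.6];120 [564.2   7.7];122 [564.8  26.8];124 [564.7  55.6];126 [565.9  55.8];128 [567.2  54.9];130 [568.4  55.1];132 [569.6  55.3];134 [570.8  56.6];136 [572.   56.4];138 [573.3  55.6];140 [574.5  56.1];142 [575.9  54.3];144 [577.   55.7];146 [577.9  59.3];148 [577.9  69.2];150 [577.9  79.3];152 [578.   87.5];154 [577.4  99.4];156 [578.6  98.4];158 [579.4 100.1];160 [580.6  98.8];162 [581.5  99.8];164 [582.7  98.5];166 [583.6  99.2];168 [584.7  98.9];170 [585.6  99.7];172 [586.7  99.8];174 [587.7 100.1];176 [588.8  99.6];178 [589.7 100.5];180 [590.8  99.9];182 [591.9  99.7];184 [593.1  99.5];186 [594.1  99.5];188 [594.8 101.3];190 [596.2 100.
[... 636 characters left out ...]
2 [575.6  55.3];144 [576.8  56. ];146 [577.9  57.2];148 [577.7  69.9];150 [577.8  78.7];152 [577.7  88. ];154 [577.5  98. ];156 [578.5  98.3];158 [579.5  98.3];160 [580.4  98.9];162 [581.4  99.4];164 [582.2 100.5];166 [583.5  99.4];168 [584.5  99. ];170 [585.3 100.5];172 [586.4 100.5];174 [587.5 100. ];176 [588.6  99.8];178 [589.7  99.6];180 [590.8  99.5];182 [591.8  99.5];184 [593.1  98.7];186 [594.   99.4];188 [594.8 100.6];190 [596.2  99.2];192 [588.5 135.1];194 [588.8 137.2];196 [588.6 141.5];198 [588.6 144.4];200 [588.4 148.4];202 [589.  149.1];204 [589.5 150.1];206 [589.6 152.4];208 [589.8 154.7];210 [589.7 157.5];212 [589.  162.3];214 [589.3 163.5];216 [589.9 163.9];218 [590.5 164.2];
```

View pics/w6.png

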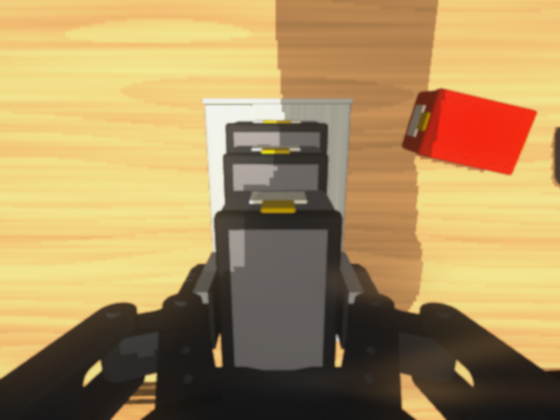

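Request:
servo_tool --steps '[{"x": 1,"y": -1.5,"z": -8,"yaw": 0},{"x": 1,"y": -1.5,"z": -14,"yaw": 0},{"x": 1,"y": -1.5,"z": -19,"yaw": 0},{"x": 1,"y": -1.5,"z": -22,"yaw": 0},{"x": 1,"y": -1.5,"z": -24,"yaw": 0},{"x": 1,"y": -1.5,"z": -25,"yaw": 0},{"x": 1,"y": -1.5,"z": -26,"yaw": 0},{"x": 1,"y": -1.5,"z": -26,"yaw": 0}]'

```text
time: 20.0
ee_pos: [0.6256, 0.0235, 0.1337]
tcp_rot: [-179.9, 0.4, -179.7]
wrist_force: [-2.2, -0.5, 3.5]
opening: 0.0436
```

Request:
servo_tool --steps '[{"x": 0,"y": 0,"z": 0,"yaw": 0},{"x": 0,"y": 0,"z": 0,"yaw": 0},{"x": 0,"y": 0,"z": 0,"yaw": 0},{"x": 0,"y": 0,"z": 20,"yaw": 0},{"x": 0,"y": 0,"z": 60,"yaw": 0},{"x": -10,"y": -40,"z": 95,"yaw": 0},{"x": -30,"y": -90,"z": 120,"yaw": 0},{"x": -50,"y": -140,"z": 140,"yaw": 0},{"x": -70,"y": -190,"z": 150,"yaw": 0},{"x": -90,"y": -240,"z": 150,"yaw": 0},{"x": -105,"y": -285,"z": 150,"yaw": 0},{"x": -105,"y": -310,"z": 150,"yaw": 0}]' --grip 85

```text
time: 21.5
ee_pos: [0.5195, -0.2887, 0.284]
tcp_rot: [-179.8, 0.4, -179.8]
wrist_force: [0.5, 1.1, 0.7]
opening: 0.0851
```

Request:
servo_tool --steps '[{"x": 0,"y": 0,"z": 0,"yaw": 0},{"x": 0,"y": 0,"z": 0,"yaw": 0}]'

```text
time: 21.75
ee_pos: [0.5195, -0.2883, 0.284]
tcp_rot: [-179.9, 0.4, -179.8]
wrist_force: [0.3, -0.2, 1.1]
opening: 0.0848
```

Run:
```python
from h import *
np.set_printoptions(suppress=True)
o,im,d=grab('wrist','w7');print(o['ee_pos'],o['tcp_rot'],o['opening'],o['wrist_force'])
blobs('w7',.02,.085);print('low');blobs('w7',.0055,.018,.004)
W=world('wrist',d,o['ee_pos'],o['tcp_rot'])*1000
g=im.mean(2);
```

```text
[ 0.51951363 -0.28832182  0.28401251] [-179.86641978    0.40589352 -179.83317006] 0.08484009535334595 [ 0.28632995 -0.21400684  1.10592233]
[37. 46.] 903 zt 0.0406 c [ 393.7 -524.1] [52.6 10.4] 61.3
[ 21. 121.] 4922 zt 0.0709 c [ 448.8 -530. ] [27.5 73.1] 80.6
[187. 149.] 3160 zt 0.045 c [ 493.7 -383.2] [62.5 62.1] 77.0
[ 49. 272.] 11352 zt 0.0356 c [ 643.8 -553.4] [121.5 172. ] 79.2
[535. 267.] 4883 zt 0.0671 c [624.5  -3.1] [ 7.4 94.5] 87.5
[191. 378.] 241 zt 0.0321 c [ 791.4 -400.2] [31.7  2.9] 88.2
[ 73. 411.] 585 zt 0.0401 c [ 836.  -559.8] [53.2 25.8] 89.5
[482. 411.] 585 zt 0.0234 c [847.7  -3.7] [54.9 35. ] 84.2
low
[50. 94.] 3186 zt 0.0119 c [ 459.6 -559. ] [ 60.7 169.4] 61.3
[ 72. 233.] 908 zt 0.0154 c [ 595.3 -528.4] [173.2  67.7] 42.2
[507. 245.] 3469 zt 0.0112 c [623.4   5.1] [149.8  73.5] 0.1
[294. 264.] 5754 zt 0.0116 c [ 638.  -268.6] [108.8 109.1] 73.4
[190. 370.] 214 zt 0.0159 c [ 792.  -403.1] [ 4.  52.5] 1.0
```

View pics/w7.png

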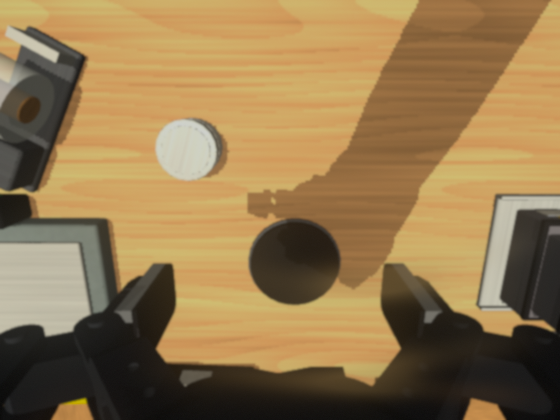

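Request:
servo_tool --steps '[{"x": -12,"y": -45,"z": -30,"yaw": 0},{"x": -25.8,"y": -94.9,"z": -70,"yaw": 0},{"x": -25.8,"y": -94.9,"z": -110,"yaw": 0},{"x": -25.8,"y": -94.9,"z": -150,"yaw": 0},{"x": -25.8,"y": -94.9,"z": -185,"yaw": 0},{"x": -25.8,"y": -94.9,"z": -215,"yaw": 0},{"x": -25.8,"y": -94.9,"z": -235,"yaw": 0},{"x": -25.8,"y": -94.9,"z": -246,"yaw": 0},{"x": -25.8,"y": -94.9,"z": -251,"yaw": 0},{"x": -25.8,"y": -94.9,"z": -251,"yaw": 0},{"x": -25.8,"y": -94.9,"z": -251,"yaw": 0}]'

```text
time: 23.18
ee_pos: [0.4942, -0.3832, 0.034]
tcp_rot: [-179.8, 0.5, -179.8]
wrist_force: [-0.2, 0.2, -0.5]
opening: 0.0848
```

Request:
servo_tool --steps '[{"x": 0,"y": 0,"z": 0,"yaw": 0},{"x": 0,"y": 0,"z": 0,"yaw": 0},{"x": 0,"y": 0,"z": 0,"yaw": 0},{"x": 0,"y": 0,"z": 0,"yaw": 0},{"x": 0,"y": 0,"z": 0,"yaw": 0},{"x": 0,"y": 0,"z": 0,"yaw": 0}]' --grip 50 --grip_force 40

```text
time: 23.92
ee_pos: [0.4946, -0.3836, 0.035]
tcp_rot: [-179.8, 0.5, -179.8]
wrist_force: [-1.3, 0.6, 5.9]
opening: 0.0611
```

Request:
servo_tool --steps '[{"x": 0,"y": 0,"z": 15,"yaw": 0},{"x": 0,"y": 0,"z": 45,"yaw": 0},{"x": 25,"y": 20,"z": 60,"yaw": 0},{"x": 60,"y": 48,"z": 60,"yaw": 0},{"x": 95,"y": 76,"z": 60,"yaw": 0},{"x": 125,"y": 100,"z": 60,"yaw": 0},{"x": 144.3,"y": 115,"z": 60,"yaw": 0},{"x": 144.3,"y": 115,"z": 60,"yaw": 0},{"x": 144.3,"y": 115,"z": 60,"yaw": 0}]'

```text
time: 25.05
ee_pos: [0.6384, -0.2688, 0.0951]
tcp_rot: [-179.8, 0.5, -179.8]
wrist_force: [0.2, -0.3, -3.0]
opening: 0.0611
```

Run:
```python
from h import *
np.set_printoptions(suppress=True)
o,im,d=grab('wrist','w8');print(o['ee_pos'],o['tcp_rot'],o['opening'],o['wrist_force'])
W=world('wrist',d,o['ee_pos'],o['tcp_rot'])*1000
from scipy.optimize import least_squares
def fitarc(lo,hi,R,u0,u1,y0):
    m=(d>0)&(W[...,2]>lo)&(W[...,2]<hi);P=[]
    for u in range(u0,u1,2):
        c=m[:300,u]
        if c.any(): P.append(W[np.argmax(c)+1,u,:2])
    P=np.array(P);r=least_squares(lambda c:np.hypot(*(P-c).T)-R,[630,y0],loss='soft_l1');print(r.x.round(2),np.abs(r.fun).mean().round(2),len(P))
fitarc(98,112,31,215,345,-268); fitarc(7,20,55,200,360,-268)
```

```text
[ 0.63842545 -0.26880557  0.0950537 ] [-179.76229886    0.50124094 -179.8056568 ] 0.06108759594436172 [ 0.23526003 -0.32429411 -3.00395939]
[ 637.03 -268.32] 1.37 65
[ 639.07 -268.08] 0.19 80
```

View pics/w8.png

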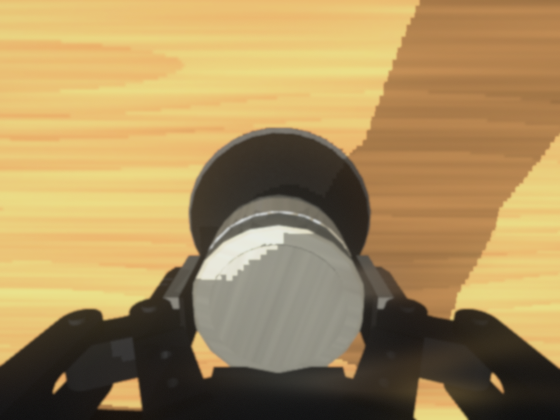

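Request:
servo_tool --steps '[{"x": 1.2,"y": 0.3,"z": -15,"yaw": 0},{"x": 1.2,"y": 0.3,"z": -27,"yaw": 0},{"x": 1.2,"y": 0.3,"z": -36,"yaw": 0},{"x": 1.2,"y": 0.3,"z": -42,"yaw": 0},{"x": 1.2,"y": 0.3,"z": -45,"yaw": 0},{"x": 1.2,"y": 0.3,"z": -47,"yaw": 0},{"x": 1.2,"y": 0.3,"z": -48.5,"yaw": 0},{"x": 1.2,"y": 0.3,"z": -49,"yaw": 0},{"x": 1.2,"y": 0.3,"z": -49,"yaw": 0}]'

```text
time: 26.22
ee_pos: [0.6397, -0.2688, 0.047]
tcp_rot: [-179.7, 0.6, -179.8]
wrist_force: [-2.3, 1.1, 4.7]
opening: 0.061
```

Request:
servo_tool --steps '[{"x": 0,"y": 0,"z": 0,"yaw": 0},{"x": 0,"y": 0,"z": 0,"yaw": 0},{"x": 0,"y": 0,"z": 0,"yaw": 0},{"x": 0,"y": 0,"z": 20,"yaw": 0},{"x": 0,"y": 0,"z": 60,"yaw": 0},{"x": -30,"y": 0,"z": 105,"yaw": 0},{"x": -60,"y": 0,"z": 150,"yaw": 0},{"x": -90,"y": 0,"z": 190,"yaw": 0},{"x": -120,"y": 0,"z": 220,"yaw": 0},{"x": -120,"y": 0,"z": 230,"yaw": 0},{"x": -120,"y": 0,"z": 230,"yaw": 0},{"x": -120,"y": 0,"z": 230,"yaw": 0}]' --grip 85

```text
time: 27.72
ee_pos: [0.5201, -0.2687, 0.2756]
tcp_rot: [-179.8, 0.5, -179.8]
wrist_force: [-0.2, 0.4, 0.1]
opening: 0.0853
```

Run:
```python
from h import *
o,im,d=grab('wrist','w9');print(o['ee_pos'],o['tcp_rot'],o['opening'],o['wrist_force'])
blobs('w9',.03,.085);print('low');blobs('w9',.0055,.018,.004)
```

```text
[ 0.52011463 -0.26867212  0.27559739] [-179.79812803    0.46950191 -179.81312574] 0.08526158358630898 [-0.21834138  0.36919672  0.05170859]
[18. 48.] 527 zt 0.0406 c [ 398.  -515.9] [34.9 10.6] 61.2
[ 10. 100.] 1327 zt 0.0565 c [ 443.  -523.2] [13.1 52.3] 76.7
[  3. 159.] 202 zt 0.0382 c [ 509.2 -555.1] [ 8.2 35.6] 76.9
[529. 268.] 4791 zt 0.0713 c [623.3  -2.8] [17.3 95.9] 81.5
[ 34. 288.] 5753 zt 0.0357 c [ 657.  -553.3] [ 87.2 122.1] 83.8
[278. 282.] 2818 zt 0.0568 c [ 638.8 -268.8] [62.5 62.2] 5.4
[ 73. 411.] 587 zt 0.0666 c [ 789.3 -511.9] [11.2 38.1] 5.7
low
[27. 96.] 3346 zt 0.0119 c [ 460.1 -558. ] [ 59.2 169.7] 62.1
[ 62. 244.] 991 zt 0.0149 c [ 609.2 -519.5] [171.   73.3] 38.3
[498. 244.] 3696 zt 0.0116 c [623.4  10.9] [149.8  85.6] 0.0
[279. 254.] 3118 zt 0.0116 c [ 633.9 -268.3] [109.1 101.6] 88.3
```

View pics/w9.png

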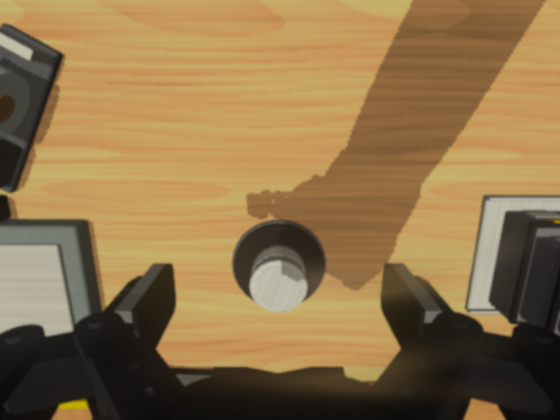

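Request:
servo_tool --steps '[{"x": -5,"y": 50,"z": 10,"yaw": 0},{"x": -10,"y": 100,"z": 10,"yaw": 0},{"x": -25,"y": 150,"z": 10,"yaw": 0},{"x": -45,"y": 200,"z": 10,"yaw": 0},{"x": -65,"y": 250,"z": 10,"yaw": 0},{"x": -85,"y": 295,"z": 10,"yaw": 0},{"x": -105,"y": 330,"z": 0,"yaw": 0},{"x": -120,"y": 345,"z": 0,"yaw": 0},{"x": -130,"y": 355,"z": 0,"yaw": 0},{"x": -130,"y": 355,"z": 0,"yaw": 0},{"x": -130,"y": 355,"z": 0,"yaw": 0}]'

```text
time: 29.15
ee_pos: [0.3905, 0.086, 0.2752]
tcp_rot: [-179.8, 0.4, -179.8]
wrist_force: [0.3, -0.9, 0.7]
opening: 0.0851
```

Run:
```python
from h import *
o,im,d=grab('wrist','w10');print(o['ee_pos'],o['tcp_rot'],o['opening'],o['wrist_force'])
blobs('w10',.03,.075);print('top');blobs('w10',.13,.15)
```

```text
[0.39049048 0.08603213 0.27520582] [-179.79873819    0.43481002 -179.83027844] 0.08510832953266707 [ 0.32697183 -0.85302797  0.7075278 ]
[552. 107.] 559 zt 0.0393 c [322.  352.3] [38.9 18.8] 13.0
[425. 141.] 3258 zt 0.0401 c [355.6 234.1] [45.7 71.7] 86.1
[277. 219.] 1606 zt 0.0549 c [435.1  84.8] [44.3 44. ] 8.1
[527. 258.] 2131 zt 0.0468 c [485.6 364.5] [90.1 58.3] 14.6
[338. 325.] 2133 zt 0.04 c [570.3 158. ] [72.1 46.2] 77.3
[226. 337.] 2099 zt 0.061 c [587.4  23.8] [63.6 49.7] 89.0
top
```

View pics/w10.png

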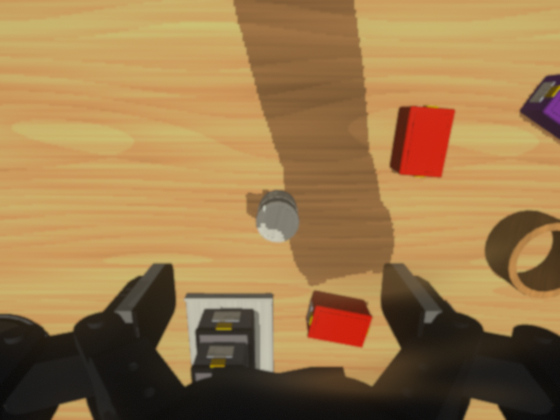

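Request:
servo_tool --steps '[{"x": 22,"y": -1.2,"z": -30,"yaw": 0},{"x": 44.7,"y": -1.2,"z": -70,"yaw": 0},{"x": 44.7,"y": -1.2,"z": -110,"yaw": 0},{"x": 44.7,"y": -1.2,"z": -145,"yaw": 0},{"x": 44.7,"y": -1.2,"z": -175,"yaw": 0},{"x": 44.7,"y": -1.2,"z": -200,"yaw": 0},{"x": 44.7,"y": -1.2,"z": -220,"yaw": 0},{"x": 44.7,"y": -1.2,"z": -231,"yaw": 0},{"x": 44.7,"y": -1.2,"z": -235,"yaw": 0},{"x": 44.7,"y": -1.2,"z": -235,"yaw": 0},{"x": 44.7,"y": -1.2,"z": -235,"yaw": 0}]'

```text
time: 30.58
ee_pos: [0.4357, 0.0848, 0.0409]
tcp_rot: [-179.8, 0.5, -179.9]
wrist_force: [-0.3, 0.1, -0.0]
opening: 0.0854
```

Request:
servo_tool --steps '[{"x": 0,"y": 0,"z": 0,"yaw": 0},{"x": 0,"y": 0,"z": 0,"yaw": 0},{"x": 0,"y": 0,"z": 0,"yaw": 0},{"x": 0,"y": 0,"z": 0,"yaw": 0},{"x": 0,"y": 0,"z": 0,"yaw": 0},{"x": 0,"y": 0,"z": 0,"yaw": 0},{"x": 0,"y": 0,"z": 0,"yaw": 0}]' --grip 30 --grip_force 35

```text
time: 31.45
ee_pos: [0.4359, 0.0849, 0.0414]
tcp_rot: [-179.8, 0.5, -179.9]
wrist_force: [-1.1, 0.2, 5.9]
opening: 0.043
```

Request:
servo_tool --steps '[{"x": 0,"y": 0,"z": 15,"yaw": 0},{"x": 0,"y": 0,"z": 50,"yaw": 0},{"x": 10,"y": -30,"z": 85,"yaw": 0},{"x": 25,"y": -75,"z": 100,"yaw": 0},{"x": 50,"y": -120,"z": 100,"yaw": 0},{"x": 75,"y": -165,"z": 100,"yaw": 0},{"x": 105,"y": -210,"z": 100,"yaw": 0},{"x": 135,"y": -255,"z": 100,"yaw": 0},{"x": 165,"y": -300,"z": 100,"yaw": 0},{"x": 190,"y": -335,"z": 95,"yaw": 0},{"x": 203.9,"y": -353.7,"z": 85,"yaw": 0},{"x": 203.9,"y": -353.7,"z": 80,"yaw": 0}]'

```text
time: 32.95
ee_pos: [0.6399, -0.27, 0.1201]
tcp_rot: [-179.9, 0.4, -179.9]
wrist_force: [0.1, 0.1, -1.0]
opening: 0.0433
```

Request:
servo_tool --steps '[{"x": 0,"y": 0,"z": 0,"yaw": 0},{"x": 0,"y": 0,"z": 0,"yaw": 0}]'

```text
time: 33.2
ee_pos: [0.6397, -0.2694, 0.1209]
tcp_rot: [-179.8, 0.5, -179.9]
wrist_force: [0.1, 0.0, -0.7]
opening: 0.0431
```

Run:
```python
from h import *
np.set_printoptions(suppress=True)
o,im,d=grab('wrist','w11');print(o['ee_pos'],o['tcp_rot'],o['opening'],o['wrist_force'])
W=world('wrist',d,o['ee_pos'],o['tcp_rot'])*1000
from scipy.optimize import least_squares
def fitarc(lo,hi,R,u0,u1,y0):
    m=(d>0)&(W[...,2]>lo)&(W[...,2]<hi);P=[]
    for u in range(u0,u1,2):
        c=m[:330,u]
        if c.any(): P.append(W[np.argmax(c)+1,u,:2])
    P=np.array(P);r=least_squares(lambda c:np.hypot(*(P-c).T)-R,[630,y0],loss='soft_l1');print(r.x.round(2),np.abs(r.fun).mean().round(2),len(P))
fitarc(128,145,22,225,335,-268);fitarc(52,62,31,215,345,-268); fitarc(7,20,55,210,350,-268)
```

```text
[ 0.63972748 -0.26941737  0.12087195] [-179.84812811    0.4602149  -179.90373892] 0.043078027939819755 [ 0.0944533   0.00507685 -0.6865626 ]
[ 638.94 -268.81] 0.24 55
[ 638.63 -268.52] 0.86 56
[ 639.26 -268.24] 0.42 70
```

View pics/w11.png

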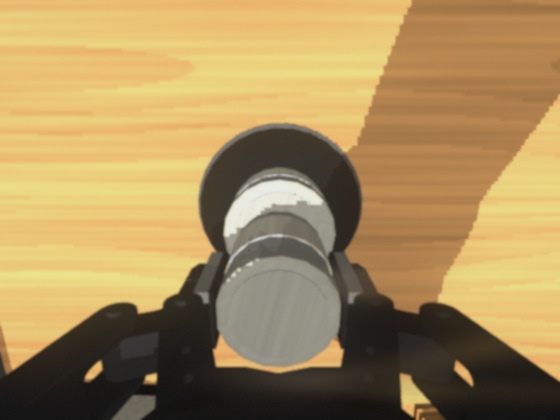

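Aligned. Lowering 22.5 mm to contact with a 0.3 mm y trim.

Request:
servo_tool --steps '[{"x": 0.3,"y": 0.4,"z": -8,"yaw": 0},{"x": 0.3,"y": 0.4,"z": -14,"yaw": 0},{"x": 0.3,"y": 0.4,"z": -18,"yaw": 0},{"x": 0.3,"y": 0.4,"z": -20,"yaw": 0},{"x": 0.3,"y": 0.4,"z": -21.5,"yaw": 0},{"x": 0.3,"y": 0.4,"z": -22.7,"yaw": 0},{"x": 0.3,"y": 0.4,"z": -23.2,"yaw": 0},{"x": 0.3,"y": 0.4,"z": -23.2,"yaw": 0}]'

```text
time: 34.25
ee_pos: [0.6402, -0.2691, 0.0984]
tcp_rot: [-179.8, 0.5, -179.9]
wrist_force: [-1.1, 0.6, 3.6]
opening: 0.0431
```

Request:
servo_tool --steps '[{"x": 0,"y": 0,"z": 0,"yaw": 0},{"x": 0,"y": 0,"z": 0,"yaw": 0},{"x": 0,"y": 0,"z": 0,"yaw": 0},{"x": 0,"y": 0,"z": 20,"yaw": 0},{"x": 0,"y": 0,"z": 60,"yaw": 0},{"x": -25,"y": 25,"z": 110,"yaw": 0},{"x": -60,"y": 60,"z": 155,"yaw": 0},{"x": -95,"y": 95,"z": 200,"yaw": 0},{"x": -130,"y": 125,"z": 230,"yaw": 0},{"x": -160,"y": 145,"z": 240,"yaw": 0},{"x": -170,"y": 150,"z": 240,"yaw": 0},{"x": -170,"y": 150,"z": 240,"yaw": 0}]' --grip 85

```text
time: 35.75
ee_pos: [0.4702, -0.1191, 0.3384]
tcp_rot: [-179.8, 0.5, -179.9]
wrist_force: [1.2, -0.5, -0.4]
opening: 0.0852
```

Request:
servo_tool --steps '[{"x": 0,"y": 0,"z": 0,"yaw": 0},{"x": 0,"y": 0,"z": 0,"yaw": 0}]'

```text
time: 36.0
ee_pos: [0.4707, -0.1196, 0.3373]
tcp_rot: [-179.8, 0.5, -179.9]
wrist_force: [0.0, 0.6, -0.6]
opening: 0.0853
```

Run:
```python
from h import *
o,im,d=grab('wrist','w12');print(o['ee_pos'],o['time'])
for a,b in((.0055,.018),(.05,.062),(.09,.12),(.125,.16)): print(a);blobs('w12',a,b,.004,300)
o,im,d=grab('scene','s12');o,im,d=grab('side','e12')
print('scene');blobs('s12',.02,.065,n='scene',minpx=180)
```

```text
[ 0.4707377  -0.11958736  0.33731763] 36.0
0.0055
[366. 254.] 2684 zt 0.009 c [623.5  23.7] [150.6 109.8] 0.2
[ 13. 282.] 641 zt 0.0156 c [ 645.5 -494.9] [131.1   6.1] 1.6
[181. 269.] 2116 zt 0.0118 c [ 630.9 -260.7] [109.5  89.2] 45.8
0.05
[382. 266.] 1242 zt 0.056 c [623.8  23.3] [122.7  65.2] 0.1
[180. 296.] 351 zt 0.0568 c [ 641.3 -246.3] [17.6 54.2] 84.3
0.09
[379. 315.] 507 zt 0.1004 c [625.2  -2.9] [95.1 11.3] 6.0
0.125
scene
[512.  61.] 902 zt 0.0559 c [ 841.6 1600.8] [442.2 104.4] 12.4
[ 53. 110.] 1368 zt 0.0563 c [-558.6   24.2] [445.3  19.4] 85.6
[427. 134.] 229 zt 0.0556 c [702.9 618.3] [68.8 36.2] 5.9
[480. 135.] 287 zt 0.0606 c [862.7 689.9] [136.9  35.6] 10.1
[303. 135.] 216 zt 0.0406 c [326.3 382.8] [70.9 47.5] 61.3
[371. 136.] 197 zt 0.0418 c [532.7 507.7] [111.3  29.9] 74.2
[343. 147.] 412 zt 0.0464 c [484.4 375.9] [86.1 88.3] 44.0
[471. 156.] 425 zt 0.059 c [864.2 520.2] [ 53.6 137.6] 87.3
[161. 164.] 669 zt 0.0542 c [ 39.1 -26.8] [145.4  64.4] 55.8
[289. 157.] 262 zt 0.0408 c [357.3 232. ] [46.6 71.6] 88.6
[369. 177.] 491 zt 0.035 c [631.1 277.5] [139.9  66.1] 11.5
[459. 180.] 618 zt 0.0571 c [863.1 363. ] [134.9  64. ] 3.5
[451. 202.] 710 zt 0.0568 c [864.4 264.4] [148.4   9.8] 2.3
[335. 226.] 759 zt 0.0563 c [627.1  17.5] [123.6  64.8] 4.5
[423. 279.] 4842 zt 0.0247 c [877.7 -15.3] [132.4 264.9] 2.4
[ 26. 307.] 1194 zt 0.0548 c [ 197.  -565.3] [  9.4 121.7] 8.8
[282. 305.] 514 zt 0.0573 c [ 644.1 -276.3] [60.1 49.4] 29.5
[117. 367.] 257 zt 0.0616 c [ 472.  -555.5] [29.3 63.2] 9.2
[358. 394.] 4164 zt 0.0417 c [ 866.2 -378.1] [100.3 133.2] 88.2
[122. 393.] 1230 zt 0.0499 c [ 506.2 -585.4] [55.9 50.8] 61.4
[199. 405.] 2177 zt 0.0357 c [ 634.4 -513.6] [159.4  72.2] 32.3
[140. 414.] 224 zt 0.0501 c [ 563.  -594.6] [36.1 22.1] 31.4
```

View pics/w12.png

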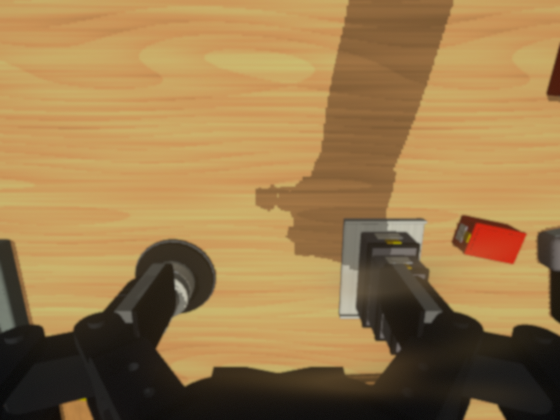

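View pics/s12.png

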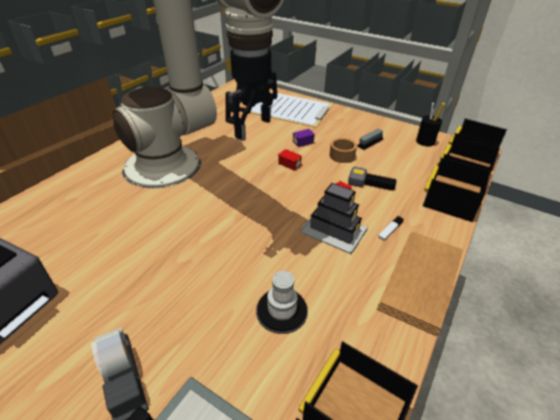

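View pics/e12.png

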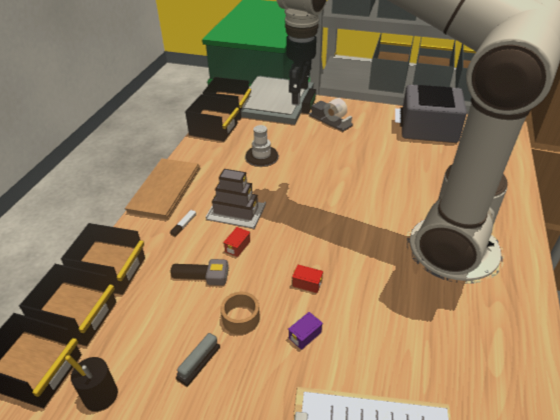

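Both stacks stand: boxes at scene (335,212), tins at (283,295). One last number check, of each top piece against the one below it, from the side and scene depth.

Run:
```python
from h import *
for n,t in(('scene','s12'),('side','e12')):
    z=np.load(f'pics/{t}.npz');W=world(n,z['d'])*1000
    for nm,cx,cy,zt in(('small',624,24,148),('narrow tin',639,-268,112),('tray',624,24,8),('large',624,24,56),('medium',624,24,100),('wide tin',639,-268,57),('turntable',639,-268,12)):
        m=(z['d']>0)&(abs(W[...,2]-zt)<5)&(np.hypot(W[...,0]-cx,W[...,1]-cy)<100)
        r=cv2.minAreaRect(W[m][:,:2].astype(np.float32));print(n,nm,m.sum(),np.round(r[0],1),np.round(r[1],1),round(r[2],1))
```

```text
scene small 0 [0. 0.] [0. 0.] 0.0
scene narrow tin 327 [ 641.9 -271.7] [42.8 43.3] 33.0
scene tray 614 [622.3  22.3] [156.7 113.7] 0.3
scene large 298 [626.9  17.9] [123.5  64.8] 4.1
scene medium 254 [626.8  16.9] [98.9 54. ] 6.1
scene wide tin 251 [ 644.  -276.3] [59.9 49.4] 29.5
scene turntable 932 [ 643.2 -274.7] [108.3 100.1] 32.1
side small 10 [622.5  29.9] [46.9 34.5] 8.1
side narrow tin 92 [ 638.  -265.5] [47.3 41.6] 86.9
side tray 548 [616.4  30.9] [193.2 161.2] 31.8
side large 237 [624.1  27. ] [122.4  69.1] 0.8
side medium 197 [624.6  28.4] [97.4 58.4] 2.0
side wide tin 94 [ 636.  -257.7] [61.9 56.4] 24.7
side turntable 291 [ 636.3 -257.7] [109.1  98.9] 16.4
```

Request:
servo_tool --steps '[{"x": 10,"y": 40,"z": 5,"yaw": 0},{"x": 20,"y": 80,"z": 10,"yaw": 0},{"x": 30,"y": 115,"z": 20,"yaw": 0},{"x": 40,"y": 140,"z": 20,"yaw": 0},{"x": 40,"y": 143,"z": 20,"yaw": 0},{"x": 40,"y": 143,"z": 20,"yaw": 0},{"x": 40,"y": 143,"z": 20,"yaw": 0}]'

```text
time: 37.02
ee_pos: [0.5103, 0.0228, 0.3579]
tcp_rot: [-179.8, 0.5, -180.0]
wrist_force: [0.2, -0.1, -0.2]
opening: 0.0851
```

Run:
```python
from h import *
o,im,d=grab('wrist','w13');print(o['ee_pos'],o['time'])
for zt in (.008,.056,.1,.14): blobs('w13',zt-.006,zt+.006,.005,200)
```

```text
[0.51030831 0.02282318 0.35785807] 37.025
[434.  34.] 241 zt 0.0119 c [356.7 213.2] [69.6 14.4] 7.9
[523. 134.] 394 zt 0.0118 c [476.2 351.7] [33.7 86.8] 78.3
[280. 227.] 3298 zt 0.0081 c [623.5  24. ] [150.1 110.2] 0.3
[ 86. 239.] 2602 zt 0.0118 c [ 634.5 -263.2] [108.9  97. ] 36.3
[336. 316.] 851 zt 0.0133 c [752.5 113.9] [104.3  21.3] 79.7
[251. 348.] 836 zt 0.0115 c [810.5 -20.1] [  5.2 261.6] 2.4
[280. 223.] 912 zt 0.056 c [623.7  23.6] [122.4  65. ] 0.2
[ 65. 256.] 831 zt 0.0571 c [ 635.4 -263.5] [62.8 51. ] 35.6
[279. 245.] 995 zt 0.1 c [623.5  23.4] [95.2 55.1] 0.2
[ 45. 271.] 262 zt 0.1037 c [ 631.8 -257.1] [42.6 17.7] 34.2
[279. 282.] 2450 zt 0.1401 c [624.9  23.3] [72.6 44.6] 1.0
```

View pics/w13.png

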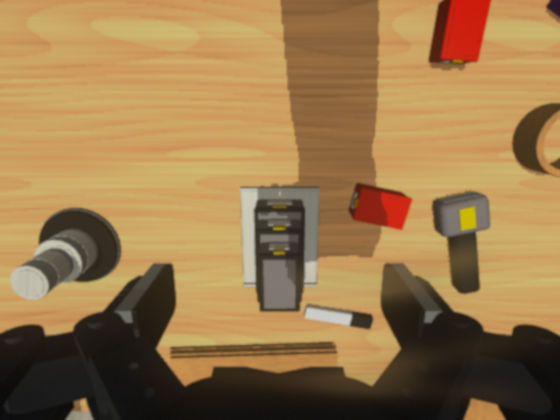

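```bash
python3 -c "
from workcell import job_done;print(job_done())"
```

```text
the job is handed in; nothing more can be done
None
```

I built both stacks as asked, and they were standing with the arm clear at about 37 s, just before I handed the job in.

**Boxes:** I placed the large, then the medium, then the small box in the tray. From above, the wrist camera put all three box centres within about 1.5 mm of the tray centre. Their long sides were within about 1° of the tray's long sides.

**Tins:** I placed the wide tin in the middle of the turntable and the narrow one on top. Just before the last release, the two tins and the turntable had centres within about 1 mm of each other. After release I confirmed only by eye that the narrow tin stands on the wide one. I had no full overhead measurement of it.

**Left alone:** I didn't touch the tape roll, hand scanner, or red and purple look-alikes. The last scene pictures and depth readings showed them where they were, to within a few millimetres. One red box was hidden from the scene camera, but the wrist view showed it unmoved.

**Checks that disagreed:**
- The fixed cameras' rectangle fits differed from the wrist camera by several millimetres and up to about 8° in rotation. I put this down to the upper pieces hiding the lower ones and to calibration offset, and relied on the wrist camera.
- My first fixed-camera check of the small box failed because I used the wrong height for it (148 mm instead of 140 mm). The later wrist view replaced that check.

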